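# Load the last little cup from the soaking jar

## Task

Swing the lid of the clear soaking jar clear of its mouth, reach down inside for the little white toothpick cup standing on the bottom, and stand the cup upright in the round holder in the dish rack, set down rather than dropped. Leave the jar open to air; do not force anything against the jar or lid, and leave the mugs, the tumbler and the shaker where they stand.

Things in the scene. Friction and masses are not known exactly. Their poses are not given: they have to be found in the camera images.
- jar: fixed round clear jar: outside radius 41 mm, wall 4 mm (inside 74 mm across), inner floor 6 mm and rim 76 mm above its underside; origin at the centre of its underside, on the counter. A thin upright steel post (radius 5 mm, 76.5 mm tall) stands beside it on the jar's own +x side, 48 mm from the jar's axis, and carries the lid
- jar_lid (a joint): swing lid: level black plastic disc, radius 43 mm, underside 77 and top 80 mm above the counter, turning about the upright post. 0 = centred over the mouth; grows clockwise seen from above to 2.4 rad (stop); from the post its centre (48 mm) and peg lie along (-cos v, sin v) in the jar's frame. From 2.0 rad the mouth is clear. Friction 0.05 N m; stays where left; starts at 0 to 0.35
- lid_peg (a point): top centre of the upright black peg on the lid's free edge: peg radius 6 mm, 28 mm tall above the lid, its axis 82 mm from the post's axis; top 108 mm above the counter. Push it sideways to swing the lid
- pick_cup: toothpick cup: small plain white ceramic cylinder, 22 mm in diameter, 54 mm tall, about 70 g; origin at the centre of its underside, z up along its axis. It stands on the jar's inner floor within 6 mm of the jar's axis, its top 16 mm below the jar's rim; gripping its upper 15 mm is enough, and goes less deep with a broad gripper
- holder: fixed round blue plastic holder for small pieces: a shallow open dish of 34 mm outside radius, 30 mm inside radius, rim 14 mm tall, inner floor 3 mm above its underside; origin at the centre of its underside, which is 5 mm above the counter (so its floor is 8 mm above the counter, its rim 19 mm). It sits in the middle of one of the rack's four compartments, a different one each time
- rack: fixed low blue dish rack, 220 x 220 mm, floor 5 mm thick, outer walls 30 mm tall and two crossing dividers 22 mm tall (heights above the counter); origin at the centre of its underside; its x and y axes run along its sides; compartments are 107 mm apart, centred at +-53.5 mm. One holds the holder, the other three a mug each
- mug0: white straight-sided espresso mug, outside radius 27 mm, 55 mm tall, small handle; origin at the centre of its underside; stands in one of the rack's compartments, not to be moved
- mug1: white straight-sided espresso mug, outside radius 27 mm, 55 mm tall, small handle; origin at the centre of its underside; stands in one of the rack's compartments, not to be moved
- mug2: white straight-sided espresso mug, outside radius 27 mm, 55 mm tall, small handle; origin at the centre of its underside; stands in one of the rack's compartments, not to be moved
- tumbler: clear glass tumbler, rim radius 32 mm, 100 mm tall, loose; origin at the centre of its underside; stands on the counter beyond the jar and rack, not to be moved
- shaker: small glass shaker with a steel cap, radius 20 mm, 75 mm tall, loose; origin at the centre of its underside; stands on the counter to the left of the jar, not to be moved
Mind the look-alikes: they are no part of the job. Leave any orange or purple look-alike of the jar alone.

How it is judged:
By the outcome, as a careful person would: the job done as asked, in the order asked, and still so for the second after the job is handed in, with the robot touching nothing.
It also fails if it takes over 58 s, if anything falls off the work surface, if the arm or the gripper's body presses on something with over 40 N, if the wrist force passes 120 N, or if a joint passes its speed limit or range.

## Robot

A 6-joint arm with a two-finger parallel gripper is mounted at the origin on the work surface. World frame = base frame: x ahead of the robot, y to its left, z up, the work surface at z = 0. Lengths are in m, angles in rad, forces in N, time in s.
With the tool pointing down it reaches from about 0.3 to 0.775 m from the base axis. Payload 14.6 kg.
Tool frame: the origin (TCP) lies midway between the tips of the shut fingers; the grasp point (between the pads) lies 19 mm behind it (ctrl.grip_depth is the z of the grasp point in the tool frame, in m); z points along the fingers, y is the line along which they close (so a half turn about z gives the same grasp; the last joint's range is limited). The gripper opens to 94 mm and grips with 3 to 60 N. Pads are 16 mm wide; open, the fingers measure 119 mm over their backs; the gripper's body (75 mm by 177 mm) begins 78 mm behind the grasp point.
Start: joints at [-1.368, 0.3, 1.521, -0, 1.321, -0.067], TCP at [0.147, -0.53, 0.205] pointing down, gripper open.
Joint ranges: [-3.03, 3.03], [-0.79, 2.21], [0.23, 2.52], [-1.04, 4.18], [0, 3.07], [-2.55, 2.55]. Speed limits (rad/s): [2.22, 2.22, 2.57, 3.14, 3.14, 3.14].

## Interface

Orientations are given as [roll, pitch, yaw] about the fixed x, y, z axes, in that order (R = Rz(yaw) Ry(pitch) Rx(roll)).
In Python, from station import ctrl gives the robot as it stands. The module is installed in compiled form; this text tells all that it offers.
- The arm moves only by the tool carry_out, never from a script. Its argument "commands" is a list of rows, each a list of 3 entries, a list of its own where there are three numbers: the closure, from 0 (fully open) to 1 (shut), then the shift along the tool's x, y, z in mm, then the turn, a rotation vector about the tool's x, y, z in rad. In form: [[gripper, [tx, ty, tz], [wx, wy, wz]], ...]. A call has 1 to 10 rows; each row shifts and turns the commanded pose from where the row before left it, along the tool's axes as they then stand; what a row does not reach is not made up. A row lasts 1/8 s, in which the tool goes at most 62.5 mm and 10.7 degrees, less where a joint would pass 70% of its speed; a pose out of reach is approached as far as the arm can. A call with a gripper value outside its range is refused whole. The fingers move at their own pace and stop on an object; "squeeze" is the grip in N (left out, the last holds). Time passes only in rows, so rows that do not move let the fingers close. It gives the time, the measured TCP pose, the force, the opening and the grip force at its end, in the units of the state.
- ctrl.get_obs(): the state, without advancing time (a new reading comes with each control period).
- ctrl.camera(name): name is "side" or "top" or "wrist"; returns a dict with "img" (420x560x3 uint8, blue, green, red), "camera_matrix" (3x3 intrinsics, pixels), "rvec" (rotation vector, rad) and "tvec" (3), from world to camera coordinates, as OpenCV has them. Camera axes: x right, y down, z forward; pixel columns grow to the right and rows downward; lengths in m; the calibration is good to about 2 mm. A picture is of the moment at which its call begins. There is no depth.
- ctrl.hand_in(): hands the job in; it is judged then, once.
Trained networks look in the newest picture that a camera, given by its name, has taken for a name from the list of things; names that differ only in an ending like _2 or _b are one class to them, and where a whole thing is asked for, a point or a joint stands for the part that bears it (a point fixed in the world has none). Each returns a list of dicts, best first, with "score" (0 to 1); they miss things now and then, are a little off and sometimes report something else, mostly with a low value. They report only what shows in the picture. A call takes as long as a camera call. They do not tell look-alikes from the thing itself.
- ctrl.outline_of(thing, camera): "region" (420x560 bool, what is visible of it).
- ctrl.place_of(thing, camera): "at" ([x, y, z] in m, in world coordinates, good to about 4 mm: a listed point, or the origin of a listed thing).
The state is a dict: "time_s": time; "qpos": joint angles; "joint_vel": joint speeds; "tau": joint torques, N m; "ee_pos": TCP position; "eef_rot": TCP orientation; "force": force on the tool from outside, world axes, zero at the start; "moment": the same for the moment, N m; "grip_width": finger opening in m; "grip_force": force on a finger pad.
Only numpy, scipy, OpenCV 4.12 (cv2) and the standard library are available. Lean on these libraries where they do the work, as an engineer would, in place of code of your own. Each camera call takes 0.05 s, during which the arm holds its last target. There are 200 camera calls.

## Working session

There is one attempt and no reset: what is moved stays moved. The work goes in short steps, Python scripts to look and compute and a tool call to move; the robot and the scene stay as the last step left them, time stands still between calls to the robot, and variables do not carry over. Pictures are saved under pics/ and viewed, at most 10 in all, crops included, and the job is handed in when it is done.

Besides the shell and the picture viewer there is one more tool, called after "Request:" by a JSON object that holds its "method" and its "body", one argument or row to a line. carry_out: Moves the arm, as the interface text tells. Its arguments: {"type":"object","properties":{"commands":{"type":"array","items":{"type":"array"}},"squeeze":{"type":"number"}},"required":["commands"]}

```bash
mkdir -p pics; python3 - <<'E'
from station import ctrl
import cv2,numpy as np
o=ctrl.get_obs(); print(o['ee_pos'],o['eef_rot'],o['force'],o['grip_width'],ctrl.grip_depth,o['time_s'])
ims=[]
for c in ['top','side']:
    d=ctrl.camera(c); cv2.imwrite(f'pics/{c}0.png',d['img']); 
    R=cv2.Rodrigues(d['rvec'])[0]; print(c,'cam pos',-R.T@d['tvec'].ravel())
    for t in ['jar','jar_lid','lid_peg','pick_cup','holder','rack','mug0','tumbler','shaker']:
        try: print(t,[(np.round(r['at'],4).tolist(),round(r['score'],2)) for r in ctrl.place_of(t,c)][:4])
        except Exception as e: print(t,e)
E
```

```text
[ 0.14655548 -0.52984609  0.20488584] [-3.14046363e+00 -8.37569870e-05  2.69821192e-01] [-0.42552432 -0.19896583  0.6839981 ] 0.09404770041318106 -0.0188 0.0
top cam pos [0.47819716 0.07486768 1.25488439]
jar [([0.6157, 0.3484, 0.0042], 0.76), ([0.3399, -0.079, 0.0028], 0.64), ([0.5449, 0.1302, -0.0051], 0.61), ([0.4362, 0.3015, 0.001], 0.6)]
jar_lid it knows: holder, jar, lid_peg, mug, pick_cup, rack, shaker, tumbler
lid_peg [([0.4007, 0.2954, 0.1107], 0.82), ([0.3098, -0.084, 0.1084], 0.82), ([0.5133, 0.1337, 0.105], 0.7), ([0.5809, 0.3248, 0.1047], 0.64)]
pick_cup []
holder [([0.6074, -0.2515, 0.0056], 0.81), ([0.7375, 0.0747, 0.0006], 0.27)]
rack [([0.5657, -0.1838, -0.0024], 0.87)]
mug0 [([0.5259, -0.1153, 0.0046], 0.89), ([0.6258, -0.1369, 0.0032], 0.72), ([0.4959, -0.2174, 0.0065], 0.65)]
tumbler [([0.7343, 0.0798, 0.0022], 0.96)]
shaker [([0.4279, 0.4086, 0.0028], 0.55)]
side cam pos [0.03730557 0.772955   0.78030465]
jar [([0.5484, 0.1297, -0.0006], 0.84), ([0.4342, 0.2979, -0.0005], 0.79), ([0.6121, 0.342, 0.0029], 0.7), ([0.3379, -0.0831, 0.0005], 0.56)]
jar_lid it knows: holder, jar, lid_peg, mug, pick_cup, rack, shaker, tumbler
lid_peg [([0.3143, -0.0876, 0.1102], 0.91), ([0.4022, 0.2951, 0.1073], 0.84), ([0.5808, 0.3269, 0.1084], 0.81), ([0.5086, 0.1355, 0.1093], 0.79)]
pick_cup []
holder [([0.6041, -0.2491, 0.0049], 0.56)]
rack [([0.5643, -0.1827, 0.0043], 0.83)]
mug0 [([0.498, -0.2245, 0.0044], 0.91), ([0.6294, -0.1408, 0.0083], 0.91), ([0.5259, -0.1156, 0.0057], 0.73)]
tumbler [([0.7408, 0.083, -0.005], 0.96)]
shaker [([0.4236, 0.4076, 0.0023], 0.88)]
```

View pics/top0.png

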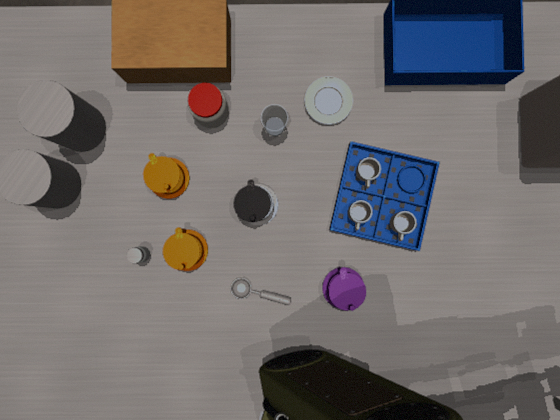

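View pics/side0.png

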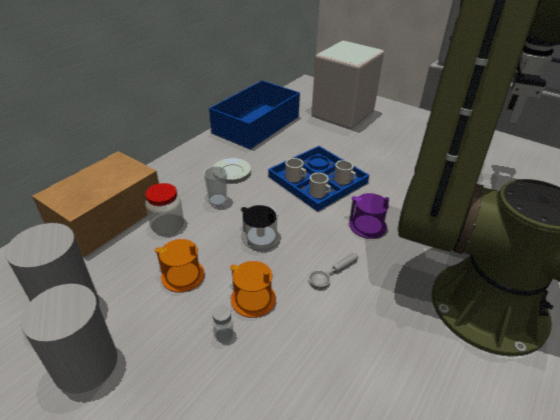

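```bash
cat > h.py <<'E'
from station import ctrl
import cv2,numpy as np
def back(d,uv,z):
    R=cv2.Rodrigues(d['rvec'])[0]; t=d['tvec'].ravel(); c=-R.T@t
    n=cv2.undistortPoints(np.float64(uv).reshape(-1,1,2),d['camera_matrix'],None).reshape(-1,2)
    r=np.c_[n,np.ones(len(n))]@R
    return c+r*((z-c[2])/r[:,2])[:,None]
def proj(d,P): return cv2.projectPoints(np.float64(P).reshape(-1,1,3),d['rvec'],d['tvec'],d['camera_matrix'],None)[0].reshape(-1,2)
E
python3 - <<'E'
from h import *
T=ctrl.camera('top');S=ctrl.camera('side')
a=cv2.resize(T['img'][165:240,215:295],None,fx=5,fy=5,interpolation=cv2.INTER_CUBIC)
b=cv2.resize(S['img'][195:257,230:290],None,fx=6,fy=6,interpolation=cv2.INTER_CUBIC)
h=max(a.shape[0],b.shape[0]); f=lambda x:cv2.copyMakeBorder(x,0,h-x.shape[0],0,0,cv2.BORDER_CONSTANT)
cv2.imwrite('pics/crop1.png',np.hstack([f(a),f(b)]))
for n,D in (('top',T),('side',S)):
    m=(D['img'].max(2)<70).astype(np.uint8)
    l,lab,st,ce=cv2.connectedComponentsWithStats(m)
    p=proj(D,[0.546,0.132,0.08])[0].round().astype(int); k=lab[p[1],p[0]]
    uv=np.argwhere(lab==k)[:,::-1]; w=back(D,uv,0.08); print(n,k,st[k],w.mean(0),w.min(0),w.max(0))
    # circle: pixel mask opened to drop peg/boss
    mm=cv2.morphologyEx((lab==k).astype(np.uint8),cv2.MORPH_OPEN,cv2.getStructuringElement(cv2.MORPH_ELLIPSE,(19,19)))
    uv=np.argwhere(mm>0)[:,::-1]; w=back(D,uv,0.08); print(w.mean(0),np.ptp(w,0)/2)
    print('jar',[(r['at'].__array__().round(4) if hasattr(r['at'],'__array__') else r['at']) for r in ctrl.place_of('jar',n)])
    print('peg',[np.round(r['at'],4) for r in ctrl.place_of('lid_peg',n)])
E
```

```text
top 95 [ 234  180   37   42 1096] [0.5457119  0.13709527 0.08      ] [0.50407784 0.09489747 0.08      ] [0.59869215 0.17778516 0.08      ]
[0.54475032 0.13718849 0.08      ] [0.04150862 0.04032105 0.        ]
jar [[0.6139, 0.3489, 0.0005], [0.3434, -0.0777, 0.0027], [0.4355, 0.3001, 0.0014], [0.5492, 0.1293, -0.0027]]
peg [array([0.5113, 0.1325, 0.1053]), array([ 0.3084, -0.0821,  0.11  ]), array([0.5801, 0.3288, 0.1045]), array([0.3986, 0.2955, 0.111 ])]
side 52 [242 205  34  26 635] [0.54450952 0.14071435 0.08      ] [0.50144102 0.09658891 0.08      ] [0.59770016 0.20055505 0.08      ]
[0.54359717 0.13985843 0.08      ] [4.24302632e-02 4.21346082e-02 1.11022302e-16]
jar [[0.5466, 0.1269, 0.0011], [0.6139, 0.3389, 0.0008], [0.3374, -0.0823, 0.0015], [0.4343, 0.2987, -0.0024], [0.5089, 0.1341, 0.1038]]
peg [array([ 0.3101, -0.0849,  0.109 ]), array([0.5837, 0.3319, 0.1115]), array([0.403 , 0.2953, 0.1077]), array([0.5102, 0.1355, 0.1032])]
```

View pics/crop1.png

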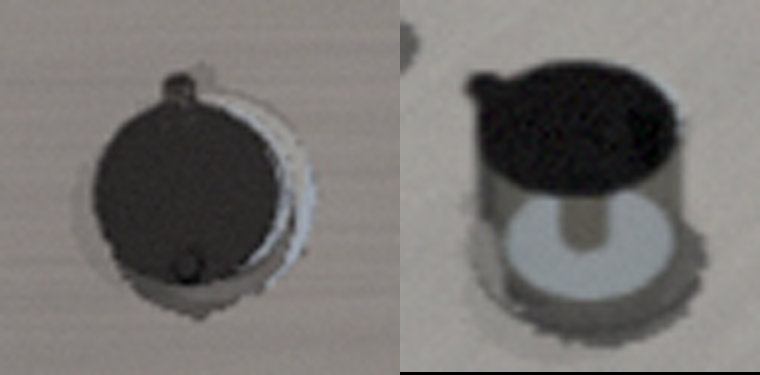

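The clear jar is the middle one in the top view: its lid is at about (252,203), the post boss at (251,183) and the peg at (253,218). The cup shows through the glass. I'll work out the hinge geometry and plan the push.

```bash
cat >> h.py <<'E'
def rows(start,wps,grip):
    """start (x,y,z,psi deg); wps (x,y,z,psi,n): tool-down rows, tool x=(c,s,0), y=(s,-c,0), z down"""
    p=np.array(start[:3],float); s=np.radians(start[3]); out=[]
    for x,y,z,q,n in wps:
        p0,s0=p.copy(),s; q=np.radians(q)
        for i in range(1,n+1):
            d=p0+(np.array([x,y,z])-p0)*i/n-p; c_,s_=np.cos(s),np.sin(s)
            t=np.round([c_*d[0]+s_*d[1],s_*d[0]-c_*d[1],-d[2]]*np.array(1000),1)/1000
            w=round(-(s0+(q-s0)*i/n-s),3)
            p=p+np.array([c_*t[0]+s_*t[1],s_*t[0]-c_*t[1],-t[2]]); s-=w
            out.append([grip,[round(v,1) for v in (t*1000).tolist()],[0,0,w]])
    for i in range(0,len(out),10): print(str(out[i:i+10]).replace(' ',''))
    return out
def here():
    o=ctrl.get_obs(); return [*o['ee_pos'],np.degrees(o['eef_rot'][2])]
E
python3 - <<'E'
from h import *
from scipy.optimize import least_squares
T=ctrl.camera('top');S=ctrl.camera('side')
pt=back(T,[[251,182.7]],0.079)[0];ps=back(S,[[244.2,209.2]],0.079)[0]; print(pt,ps)
P=(pt+ps)[:2]/2; L=np.array([.544,.1385]);G=np.array([.5108,.1343]);J=np.array([.5475,.1286])
def f(q):
    p=q[:2];th=q[2];u=np.array([np.cos(th),np.sin(th)]);ph=q[3];w=np.array([np.cos(ph),np.sin(ph)])
    return np.r_[p-P,p+.048*u-L,p+.082*u-G,p-.048*w-J]
r=least_squares(f,[*P,3.2,.3]);q=r.x;print(q,np.round(r.fun*1000,1),'v',(np.pi+q[3]-q[2]))
p=q[:2];th=q[2];print('peg',p+.082*np.array([np.cos(th),np.sin(th)]),'jar',p-.048*np.array([np.cos(q[3]),np.sin(q[3])]))
B=lambda a:p+.082*np.array([np.cos(a),np.sin(a)])
b=B(th+.33); h=here()
print('approach');rows(h,[(.50,-.12,.2,60,8),(*b,.14,90,6),(*b,.090,90,2)],1)
print('push')
end=np.pi+q[3]-2.05; wps=[]; n=16
for i in range(1,n+1):
    a=th+.33+(end-th-.33)*i/n; wps.append((*B(a),.090,90-95*i/n,1))
rows((*b,.09,90),wps,1)
E
```

```text
[0.59250635 0.13838885 0.079     ] [0.59046607 0.13924464 0.079     ]
[0.59254129 0.13978    3.19808212 0.24329993] [ 1.1  1.   0.6 -1.4 -0.1  0.9 -1.5 -0.4] v 0.1868104679336433
peg [0.51067209 0.13515033] jar [0.54595497 0.12821648]
approach
[[1,[56.2,-37.6,0.7],[0,0,np.float64(-0.097)]],[1,[59.7,-32.0,0.7],[0,0,np.float64(-0.097)]],[1,[62.4,-26.1,0.6],[0,0,np.float64(-0.098)]],[1,[64.7,-19.9,0.7],[0,0,np.float64(-0.097)]],[1,[66.3,-13.5,0.7],[0,0,np.float64(-0.097)]],[1,[67.3,-7.0,0.7],[0,0,np.float64(-0.097)]],[1,[67.7,-0.4,0.7],[0,0,np.float64(-0.097)]],[1,[67.4,6.1,0.7],[0,0,np.float64(-0.097)]],[1,[34.4,-16.7,10.0],[0,0,np.float64(-0.087)]],[1,[35.7,-13.6,10.0],[0,0,np.float64(-0.088)]]]
[[1,[36.8,-10.5,10.0],[0,0,np.float64(-0.087)]],[1,[37.6,-7.2,10.0],[0,0,np.float64(-0.087)]],[1,[38.0,-3.9,10.0],[0,0,np.float64(-0.088)]],[1,[38.3,-0.6,10.0],[0,0,np.float64(-0.087)]],[1,[-0.0,0.0,25.0],[0,0,np.float64(0.0)]],[1,[-0.0,0.0,25.0],[0,0,np.float64(0.0)]]]
push
[[1,[10.7,-3.5,-0.0],[0,0,np.float64(0.104)]],[1,[10.7,-3.2,-0.0],[0,0,np.float64(0.103)]],[1,[10.9,-2.8,-0.0],[0,0,np.float64(0.104)]],[1,[11.0,-2.4,-0.0],[0,0,np.float64(0.104)]],[1,[11.0,-2.0,-0.0],[0,0,np.float64(0.103)]],[1,[11.1,-1.7,-0.0],[0,0,np.float64(0.104)]],[1,[11.2,-1.4,-0.0],[0,0,np.float64(0.103)]],[1,[11.2,-0.9,-0.0],[0,0,np.float64(0.104)]],[1,[11.2,-0.6,-0.0],[0,0,np.float64(0.104)]],[1,[11.2,-0.2,-0.0],[0,0,np.float64(0.103)]]]
[[1,[11.3,0.2,-0.0],[0,0,np.float64(0.104)]],[1,[11.2,0.6,-0.0],[0,0,np.float64(0.104)]],[1,[11.2,0.9,-0.0],[0,0,np.float64(0.103)]],[1,[11.1,1.3,-0.0],[0,0,np.float64(0.104)]],[1,[11.2,1.7,-0.0],[0,0,np.float64(0.103)]],[1,[11.0,2.1,-0.0],[0,0,np.float64(0.104)]]]
```

Request:
{"method": "carry_out", "body": {
  "commands": [
    [1, [45, -30, 0.5], [0, 0, -0.08]],
    [1, [47, -26, 0.5], [0, 0, -0.08]],
    [1, [49, -23, 0.5], [0, 0, -0.08]],
    [1, [51, -19, 0.5], [0, 0, -0.08]],
    [1, [53, -14, 0.5], [0, 0, -0.08]],
    [1, [54, -10, 0.5], [0, 0, -0.08]],
    [1, [54, -5, 0.5], [0, 0, -0.08]],
    [1, [54, -1, 0.5], [0, 0, -0.08]],
    [1, [54, 4, 0.5], [0, 0, -0.08]],
    [1, [53, 8, 0.5], [0, 0, -0.08]]
  ],
  "squeeze": 20
}}

```text
time_s: 2.55
ee_pos: [0.5048, -0.1208, 0.2006]
eef_rot: [3.141, -0.0, 1.073]
force: [0.5, -0.2, -0.3]
grip_width: 0.0007
grip_force: 0.0
```

```bash
python3 - <<'E'
from h import *
h=here();print(np.round(h,4),ctrl.get_obs()['grip_width'])
p=np.array([.59254,.13978]);b=p+.082*np.array([np.cos(3.198+.33),np.sin(3.198+.33)]);print(b)
rows(h,[(*b,.13,90,7),(*b,.090,90,2)],1)
E
```

```text
[ 0.5048 -0.1208  0.2006 61.4506] 0.0007320306430499214
[0.51658594 0.10887723]
[[1,[29.6,-14.2,10.1],[0,0,np.float64(-0.071)]],[1,[30.6,-12.1,10.1],[0,0,np.float64(-0.071)]],[1,[31.3,-9.8,10.1],[0,0,np.float64(-0.072)]],[1,[32.0,-7.6,10.0],[0,0,np.float64(-0.071)]],[1,[32.4,-5.3,10.1],[0,0,np.float64(-0.071)]],[1,[32.7,-3.0,10.1],[0,0,np.float64(-0.071)]],[1,[32.9,-0.6,10.1],[0,0,np.float64(-0.071)]],[1,[-0.0,-0.0,20.0],[0,0,np.float64(-0.0)]],[1,[-0.0,-0.0,20.0],[0,0,np.float64(-0.0)]]]
```

Request:
{"method": "carry_out", "body": {
  "commands": [
    [1, [29.6, -14.2, 10], [0, 0, -0.071]],
    [1, [30.6, -12.1, 10], [0, 0, -0.071]],
    [1, [31.3, -9.8, 10], [0, 0, -0.071]],
    [1, [32, -7.6, 10], [0, 0, -0.071]],
    [1, [32.4, -5.3, 10], [0, 0, -0.071]],
    [1, [32.7, -3, 10], [0, 0, -0.071]],
    [1, [32.9, -0.6, 10], [0, 0, -0.071]],
    [1, [0, 0, 20], [0, 0, 0]],
    [1, [0, 0, 20], [0, 0, 0]],
    [1, [0, 0, 0], [0, 0, 0]]
  ]
}}

```text
time_s: 3.8
ee_pos: [0.5156, 0.1073, 0.0894]
eef_rot: [-3.139, 0.0, 1.567]
force: [-0.6, -0.2, -0.2]
grip_width: 0.0
grip_force: 0.0
```

```bash
python3 - <<'E'
from h import *
h=here();print(np.round(h,4));S=ctrl.camera('side');T=ctrl.camera('top')
c=lambda D:cv2.resize(D['img'][130:270,180:330],None,fx=2.6,fy=2.6,interpolation=cv2.INTER_CUBIC)
cv2.imwrite('pics/pre.png',np.hstack([c(T),c(S)]))
E
```

```text
[5.15600e-01 1.07300e-01 8.94000e-02 8.97758e+01]
```

View pics/pre.png

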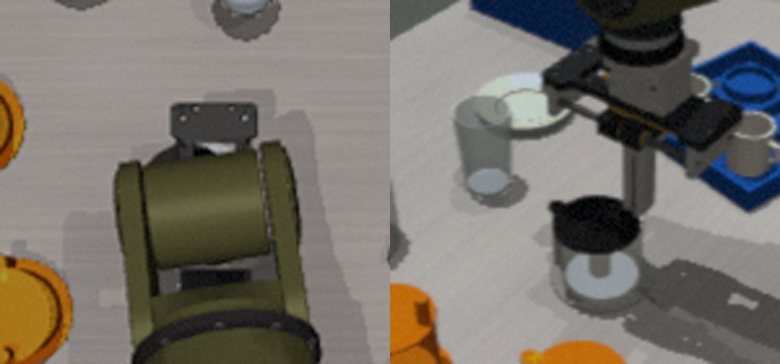

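The shut fingers are just right of the lid at its peg's height, around (640,210) in the side view, and nothing is touching. Next is the push.

Request:
{"method": "carry_out", "body": {
  "commands": [
    [1, [11.5, -3.5, 0], [0, 0, 0.1]],
    [1, [10.7, -3.2, 0], [0, 0, 0.1]],
    [1, [10.9, -2.8, 0], [0, 0, 0.1]],
    [1, [11, -2.4, 0], [0, 0, 0.1]],
    [1, [11, -2, 0], [0, 0, 0.1]],
    [1, [11.1, -1.7, 0], [0, 0, 0.1]]
  ]
}}

```text
time_s: 4.65
ee_pos: [0.5182, 0.174, 0.0917]
eef_rot: [3.14, -0.001, 0.963]
force: [0.4, -0.6, -0.4]
grip_width: 0.0006
grip_force: 0.4
```

```bash
python3 - <<'E'
from h import *
h=here();print(np.round(h,4),ctrl.get_obs()['force'])
p=np.array([.59254,.13978]);d=np.array(h[:2])-p;a0=np.arctan2(d[1],d[0])%(2*np.pi);print('r',np.hypot(*d),'v block',np.pi+.2433-a0)
end=np.pi+.2433-2.07;n=11
rows(h,[(*(p+.082*np.array([np.cos(a),np.sin(a)])),.0895,h[3]+(-5-h[3])*(i+1)/n,1) for i,a in enumerate(np.linspace(a0,end,n+1)[1:])],1)
S=ctrl.camera('side');print([np.round(r['at'],3).tolist() for r in ctrl.place_of('lid_peg','side')])
E
```

```text
[ 0.5182  0.174   0.0917 55.1923] [ 0.40428872 -0.57390848 -0.4092228 ]
r 0.08182821474327498 v block 0.6744643058653224
[[1,[10.3,-1.3,2.2],[0,0,np.float64(0.096)]],[1,[10.4,-0.9,-0.0],[0,0,np.float64(0.095)]],[1,[10.3,-0.5,-0.0],[0,0,np.float64(0.096)]],[1,[10.4,-0.2,-0.0],[0,0,np.float64(0.095)]],[1,[10.4,0.1,-0.0],[0,0,np.float64(0.096)]],[1,[10.4,0.5,-0.0],[0,0,np.float64(0.095)]],[1,[10.4,0.7,-0.0],[0,0,np.float64(0.096)]],[1,[10.3,1.1,-0.0],[0,0,np.float64(0.095)]],[1,[10.3,1.5,-0.0],[0,0,np.float64(0.096)]],[1,[10.3,1.7,-0.0],[0,0,np.float64(0.095)]]]
[[1,[10.2,2.1,-0.0],[0,0,np.float64(0.096)]]]
[[0.525, 0.186, 0.105], [0.402, 0.292, 0.11], [0.583, 0.331, 0.107], [0.312, -0.086, 0.109]]
```

Request:
{"method": "carry_out", "body": {
  "commands": [
    [1, [10.3, -1.3, 1], [0, 0, 0.096]],
    [1, [10.4, -0.9, 0], [0, 0, 0.096]],
    [1, [10.3, -0.5, 0], [0, 0, 0.096]],
    [1, [10.4, -0.2, 0], [0, 0, 0.096]],
    [1, [10.4, 0.1, 0], [0, 0, 0.096]],
    [1, [10.4, 0.5, 0], [0, 0, 0.096]],
    [1, [10.4, 0.7, 0], [0, 0, 0.096]],
    [1, [10.3, 1.1, 0], [0, 0, 0.096]],
    [1, [10.3, 1.5, 0], [0, 0, 0.096]],
    [1, [10.3, 1.7, 0], [0, 0, 0.096]]
  ]
}}

```text
time_s: 6.0
ee_pos: [0.6028, 0.2205, 0.0901]
eef_rot: [3.142, -0.0, 0.006]
force: [-0.3, -0.0, -0.0]
grip_width: 0.0006
grip_force: 0.6
```

```bash
python3 - <<'E'
from h import *
h=here();print(np.round(h,4),ctrl.get_obs()['force'])
p=np.array([.59254,.13978]);d=np.array(h[:2])-p;a0=np.arctan2(d[1],d[0])%(2*np.pi);print('r',np.hypot(*d),'v block',np.pi+.2433-a0)
for c in('side','top'):
  S=ctrl.camera(c)
  for r in ctrl.place_of('lid_peg',c):
    e=np.array(r['at'][:2])-p
    if np.hypot(*e)<.15: print(c,np.round(r['at'],4),'v',np.pi+.2433-np.arctan2(e[1],e[0])%(2*np.pi))
E
```

```text
[0.6028 0.2205 0.0901 0.3544] [-0.33996951 -0.01334572 -0.03461046]
r 0.08131696740304892 v block 1.940262081661583
side [0.6165 0.2168 0.1079] v 2.1156943278507674
```

Request:
{"method": "carry_out", "body": {
  "commands": [
    [1, [8, 1.5, 0], [0, 0, 0]],
    [1, [-10, 0, 0], [0, 0, 0]],
    [1, [0, 0, -35], [0, 0, 0]],
    [1, [0, 0, -35], [0, 0, 0]],
    [0.6, [-19, 30, -30], [0, 0, 0]],
    [0.6, [-19, 30, 0], [0, 0, 0]],
    [0.6, [-17, 29, 0], [0, 0, 0]],
    [0.6, [0, 0, 0], [0, 0, -0.17]],
    [0.6, [0, 0, 0], [0, 0, -0.17]],
    [0.6, [0, 0, 0], [0, 0, -0.17]]
  ]
}}

```text
time_s: 7.45
ee_pos: [0.5454, 0.1301, 0.1895]
eef_rot: [3.142, -0.0, 0.523]
force: [0.2, 0.3, -0.2]
grip_width: 0.0377
grip_force: 0.0
```

Request:
{"method": "carry_out", "body": {
  "commands": [
    [0.6, [0, 0, 0], [0, 0, -0.17]],
    [0.6, [0, 0, 0], [0, 0, -0.17]],
    [0.6, [0, 0, 0], [0, 0, 0]]
  ]
}}

```text
time_s: 7.82
ee_pos: [0.5455, 0.1302, 0.1895]
eef_rot: [3.142, -0.0, 0.857]
force: [0.3, 0.4, 0.7]
grip_width: 0.0376
grip_force: 0.0
```

```bash
python3 - <<'E'
from h import *
h=here();print(np.round(h,4),ctrl.get_obs()['grip_width'])
p=np.array([.59254,.13978]);ims=[]
for c in('side','wrist','top'):
  S=ctrl.camera(c)
  for t in('lid_peg','pick_cup','jar'):
   for r in ctrl.place_of(t,c):
    e=np.array(r['at'][:2])-p
    if np.hypot(*e)<.12: print(c,t,np.round(r['at'],4),round(r['score'],2),'v',np.pi+.2433-np.arctan2(e[1],e[0])%(2*np.pi))
  if c=='side': ims.append(cv2.resize(S['img'][150:290,180:330],(400,373)))
  if c=='wrist': ims.append(cv2.resize(S['img'],(400,300)))
ims[1]=cv2.copyMakeBorder(ims[1],0,73,0,0,cv2.BORDER_CONSTANT)
cv2.imwrite('pics/open.png',np.hstack(ims))
E
```

```text
[ 0.5455  0.1302  0.1895 49.074 ] 0.03763530022160678
side lid_peg [0.625  0.2151 0.1069] 0.95 v 2.221005336817515
side pick_cup [0.5458 0.1243 0.0064] 0.45 v -0.07652377450741987
side jar [5.470e-01 1.272e-01 1.000e-04] 0.89 v -0.02621928338541446
wrist lid_peg [0.6313 0.2141 0.1159] 0.96 v 2.2948180501689643
wrist pick_cup [0.5486 0.1258 0.0111] 0.94 v -0.06473399356628518
wrist jar [ 0.5455  0.1257 -0.0066] 0.75 v -0.047532574833599295
top lid_peg [0.6268 0.2159 0.1076] 0.59 v 2.2370158001927845
top jar [ 0.5446  0.1301 -0.0044] 0.78 v 0.044059867697271216
```

View pics/open.png

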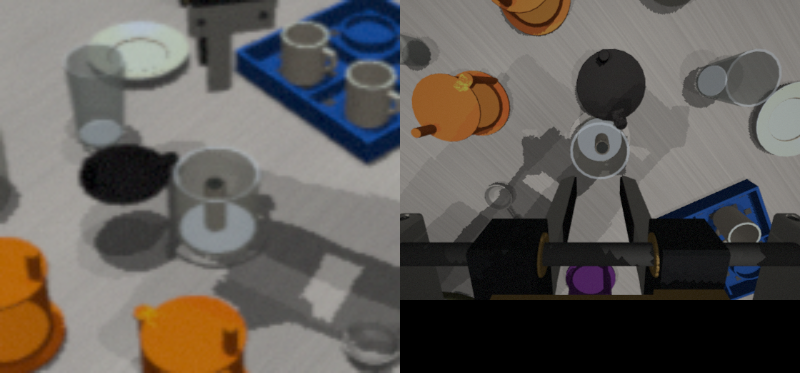

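```bash
python3 - <<'E'
from h import *
from scipy.optimize import least_squares
ims=[]
for c in('side','wrist'):
  D=ctrl.camera(c)
  J=proj(D,[.546,.128,.06])[0]; x,y=J.round().astype(int); w=30
  x0,y0=x-w,y-w
  ims.append(cv2.resize(D['img'][y0:y+w,x0:x+w],(390,390),interpolation=cv2.INTER_CUBIC)); print(c,x0,y0)
  for r in ctrl.outline_of('pick_cup',c)[:1]:
    m=r['region'];uv=np.argwhere(m)[:,::-1]; print(m.sum(),uv.min(0),uv.max(0),r['score'])
    # fit cup silhouette: cylinder projection hull vs mask
    th=np.linspace(0,2*np.pi,40);ring=np.c_[.011*np.cos(th),.011*np.sin(th)]
    def cost(q):
      P=np.r_[np.c_[ring+q,np.full(40,.006)],np.c_[ring+q,np.full(40,.06)]]
      im=np.zeros((420*4,560*4),np.uint8);cv2.fillConvexPoly(im,cv2.convexHull((proj(D,P)*4+2).round().astype(np.int32)),1)
      im=cv2.resize(im.astype(np.float32),(560,420),interpolation=cv2.INTER_AREA); return np.abs(im-m).sum()
    best=min(((cost(np.array([a,b])),a,b) for a in np.arange(.536,.5565,.001) for b in np.arange(.117,.1385,.001))); print('cup',best)
cv2.imwrite('pics/cup.png',np.hstack(ims))
E
```

```text
side 231 189
63 [256 216] [263 224] 0.62
cup (np.float32(111.4375), np.float64(0.555), np.float64(0.12200000000000001))
wrist 249 177
510 [273 187] [293 216] 0.95
cup (np.float32(51.0625), np.float64(0.549), np.float64(0.126))
```

View pics/cup.png

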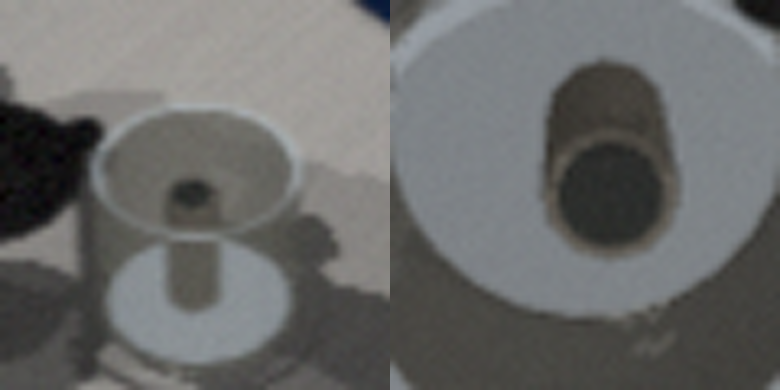

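```bash
python3 - <<'E'
from h import *
S=ctrl.camera('side');W=ctrl.camera('wrist')
o=-.5
print('side cup',back(S,[[260.7+o,218.8+o]],.06),back(S,[[260.7+o,233.9+o]],.006),'rim',back(S,[[261.1+o,215.4+o]],.076))
print('wrist cup',back(W,[[283.2+o,206.7+o]],.06))
for c,D in(('side',S),('wrist',W)): print(c,[np.round(r['at'],4) for r in ctrl.place_of('pick_cup',c)],[np.round(r['at'],4) for r in ctrl.place_of('jar',c)][:3])
E
```

```text
side cup [[0.54993033 0.12546398 0.06      ]] [[0.55129794 0.12463818 0.006     ]] rim [[0.54572001 0.12896782 0.076     ]]
wrist cup [[0.54954859 0.12589858 0.06      ]]
side [array([ 0.5633, -0.1835,  0.0041]), array([0.5446, 0.1239, 0.0074])] [array([ 0.4338,  0.2979, -0.0046]), array([0.5455, 0.1257, 0.0054]), array([6.117e-01, 3.424e-01, 5.000e-04])]
wrist [array([0.5472, 0.1266, 0.0124])] [array([ 0.5476,  0.1276, -0.0026]), array([4.356e-01, 3.014e-01, 4.000e-04]), array([ 3.385e-01, -8.010e-02, -1.000e-04])]
```

Request:
{"method": "carry_out", "body": {
  "commands": [
    [0.68, [-0.8, 5.8, 0], [0, 0, 0]],
    [0.68, [0, 0, 30], [0, 0, 0]],
    [0.68, [0, 0, 30], [0, 0, 0]],
    [0.68, [0, 0, 30], [0, 0, 0]],
    [0.68, [0, 0, 10], [0, 0, 0]],
    [0.68, [0, 0, 0], [0, 0, 0]],
    [0.68, [0, 0, 0], [0, 0, 0]]
  ]
}}

```text
time_s: 9.8
ee_pos: [0.5505, 0.1257, 0.0907]
eef_rot: [3.14, -0.001, 0.857]
force: [0.5, 0.5, -0.0]
grip_width: 0.0301
grip_force: 0.0
```

```bash
python3 - <<'E'
from h import *
h=here();print(np.round(h,4),ctrl.get_obs()['grip_width'])
ims=[]
for c in('side','wrist'):
  D=ctrl.camera(c)
  x,y=proj(D,[.548,.128,.07])[0].round().astype(int); w=45
  y=min(y,375)
  ims.append(cv2.resize(D['img'][y-w:y+w,x-w:x+w],(390,390),interpolation=cv2.INTER_CUBIC)); print(c,x-w,y-w)
  print([np.round(r['at'],4) for r in ctrl.place_of('pick_cup',c)],[np.round(r['at'],4) for r in ctrl.place_of('jar',c)][:3])
cv2.imwrite('pics/cup2.png',np.hstack(ims))
E
```

```text
[ 0.5505  0.1257  0.0907 49.0886] 0.03013698676526908
side 215 171
[array([0.5458, 0.1258, 0.0049])] [array([0.5474, 0.1273, 0.0026]), array([ 0.3393, -0.0847,  0.001 ]), array([ 0.434 ,  0.2996, -0.0033])]
wrist 228 201
[array([0.5449, 0.1269, 0.0119])] [array([ 0.4405,  0.3008, -0.0016]), array([ 0.5471,  0.1273, -0.0039])]
```

View pics/cup2.png

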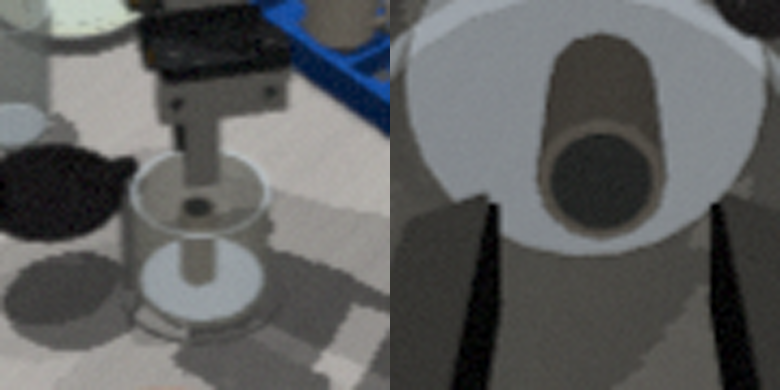

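The cup top sits midway between the open fingers in the wrist view, with the cup at about 602 and the finger tips at about 490 and 715. I'll go down and grip it.

Request:
{"method": "carry_out", "body": {
  "commands": [
    [0.68, [-0.5, -0.6, 20], [0, 0, 0]],
    [0.68, [0, 0, 15], [0, 0, 0]],
    [0.68, [0, 0, 15], [0, 0, 0]],
    [0.68, [0, 0, 11], [0, 0, 0]],
    [0.68, [0, 0, 0], [0, 0, 0]],
    [1, [0, 0, 0], [0, 0, 0]],
    [1, [0, 0, 0], [0, 0, 0]],
    [1, [0, 0, 0], [0, 0, 0]],
    [1, [0, 0, 0], [0, 0, 0]]
  ],
  "squeeze": 15
}}

```text
time_s: 11.22
ee_pos: [0.5494, 0.1258, 0.029]
eef_rot: [3.141, -0.001, 0.857]
force: [-0.6, -0.1, 4.5]
grip_width: 0.0208
grip_force: 15.0
```

Request:
{"method": "carry_out", "body": {
  "commands": [
    [1, [0, 0, -10], [0, 0, 0]],
    [1, [0, 0, -20], [0, 0, 0]],
    [1, [0, 0, -25], [0, 0, 0]],
    [1, [0, 0, -30], [0, 0, 0]],
    [1, [0, 0, -30], [0, 0, 0]],
    [1, [0, 0, -35], [0, 0, 0]],
    [1, [0, 0, 0], [0, 0, 0]]
  ]
}}

```text
time_s: 12.1
ee_pos: [0.55, 0.1259, 0.1814]
eef_rot: [3.139, -0.004, 0.857]
force: [0.5, 0.4, -1.4]
grip_width: 0.021
grip_force: 15.0
```

```bash
python3 - <<'E'
from h import *
h=here();print(np.round(h,4),ctrl.get_obs()['grip_width'],ctrl.get_obs()['force'])
H=[];R=[]
for c in('side','top','wrist'):
  D=ctrl.camera(c)
  for t in('holder','rack','mug','pick_cup','lid_peg'):
    print(c,t,[(np.round(r['at'],4).tolist(),round(r['score'],2)) for r in ctrl.place_of(t if t!='mug' else 'mug0',c)][:4])
  for r in ctrl.outline_of('holder',c)[:1]:
    uv=np.argwhere(r['region'])[:,::-1]; hull=cv2.convexHull(uv.astype(np.int32)).reshape(-1,2)
    w=back(D,hull,.019)[:,:2]; (x,y),rad=cv2.minEnclosingCircle(w.astype(np.float32)); print(c,'holder circ',x,y,rad,back(D,uv,.019).mean(0))
  if c=='side':
    x,y=proj(D,[.55,.126,.13])[0].round().astype(int)
    cv2.imwrite('pics/lift.png',cv2.resize(D['img'][y-70:y+80,x-75:x+125],(800,600),interpolation=cv2.INTER_CUBIC))
E
```

```text
[ 0.55    0.1259  0.1814 49.0912] 0.02095640907650482 [ 0.53555123  0.40702255 -1.41055078]
side holder [([0.6018, -0.2505, 0.0063], 0.52)]
side rack [([0.5632, -0.1831, 0.0044], 0.88)]
side mug [([0.6256, -0.1369, 0.0042], 0.81), ([0.4986, -0.2211, 0.0014], 0.66), ([0.5265, -0.114, 0.0045], 0.66)]
side pick_cup [([0.5643, -0.1842, 0.0001], 0.61), ([0.5435, 0.1254, 0.1564], 0.47)]
side lid_peg [([0.4023, 0.2947, 0.1093], 0.82), ([0.3122, -0.0848, 0.1094], 0.72), ([0.6251, 0.2149, 0.1096], 0.61), ([0.5813, 0.3318, 0.1086], 0.61)]
side holder circ 0.5984494090080261 -0.2410980463027954 0.04167506843805313 [ 0.60022359 -0.23971221  0.019     ]
top holder [([0.6051, -0.2509, 0.0048], 0.81), ([0.4961, -0.2205, 0.006], 0.7), ([0.5466, 0.1299, -0.0042], 0.66), ([0.522, -0.115, 0.0059], 0.19)]
top rack [([0.5653, -0.1854, -0.0003], 0.77)]
top mug [([0.5256, -0.1168, 0.0063], 0.9), ([0.4985, -0.2206, 0.0063], 0.61), ([0.6266, -0.1348, 0.0019], 0.6)]
top pick_cup []
top lid_peg [([0.5801, 0.323, 0.1044], 0.96), ([0.3963, 0.2965, 0.1114], 0.94), ([0.3105, -0.0859, 0.1086], 0.93), ([0.628, 0.2105, 0.1054], 0.78)]
wrist holder [([0.6032, -0.2491, 0.0042], 0.78)]
wrist rack [([0.5615, -0.1809, 0.0038], 0.73)]
wrist mug [([0.6307, -0.1404, 0.0079], 0.74), ([0.4971, -0.2195, 0.0085], 0.65), ([0.5567, -0.1811, 0.0003], 0.16)]
wrist pick_cup [([0.5467, 0.1257, 0.1587], 0.56)]
wrist lid_peg [([0.3994, 0.2933, 0.1059], 0.9), ([0.6262, 0.2132, 0.116], 0.68)]
wrist holder circ 0.5874311923980713 -0.2501208186149597 0.03403965383768082 [ 0.59154506 -0.251445    0.019     ]
```

View pics/lift.png

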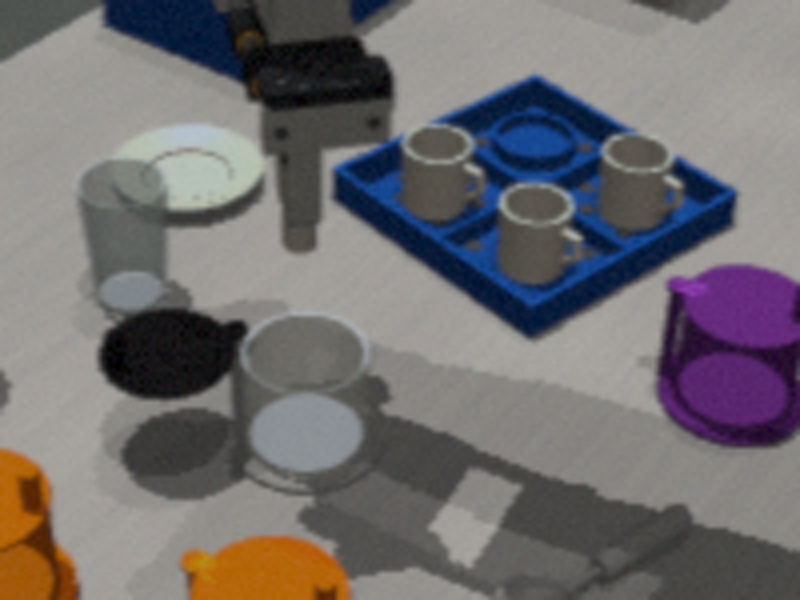

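The cup hangs upright in the grip at about (300,235), the jar is open with its lid off to the side, and the holder is the empty blue ring at (535,140). I'll carry the cup over.

Request:
{"method": "carry_out", "body": {
  "commands": [
    [1, [-15, 17, 0], [0, 0, 0]],
    [1, [-28, 32, 0], [0, 0, 0]],
    [1, [-30, 35, 0], [0, 0, 0]],
    [1, [-30, 35, 0], [0, 0, 0]],
    [1, [-30, 35, 0], [0, 0, 0]],
    [1, [-30, 35, 0], [0, 0, 0]],
    [1, [-30, 35, 0], [0, 0, 0]],
    [1, [-28, 32, 0], [0, 0, 0]],
    [1, [-18, 21, 0], [0, 0, 0]],
    [1, [-10, 10, 0], [0, 0, 0]]
  ]
}}

```text
time_s: 14.4
ee_pos: [0.6028, -0.2516, 0.1781]
eef_rot: [-3.141, 0.0, 0.856]
force: [0.1, 0.7, -1.3]
grip_width: 0.0205
grip_force: 15.0
```

Request:
{"method": "carry_out", "body": {
  "commands": [
    [1, [0, 0, 30], [0, 0, 0]],
    [1, [0, 0, 35], [0, 0, 0]],
    [1, [0, 0, 30], [0, 0, 0]],
    [1, [0, 0, 15], [0, 0, 0]],
    [1, [0, 0, 10], [0, 0, 0]],
    [1, [0, 0, 0], [0, 0, 0]]
  ]
}}

```text
time_s: 15.15
ee_pos: [0.603, -0.2503, 0.0586]
eef_rot: [3.142, -0.0, 0.857]
force: [-0.6, 1.0, -1.5]
grip_width: 0.0206
grip_force: 15.0
```

```bash
python3 - <<'E'
from h import *
h=here();print(np.round(h,4),ctrl.get_obs()['grip_width'],ctrl.get_obs()['force'])
ims=[]
for c in('side','wrist'):
  D=ctrl.camera(c)
  for t in('holder','pick_cup'):
    print(c,t,[(np.round(r['at'],4).tolist(),round(r['score'],2)) for r in ctrl.place_of(t,c)][:3])
  x,y=proj(D,[.604,-.2505,.03])[0].round().astype(int); w=40; y=min(y,379)
  ims.append(cv2.resize(D['img'][y-w:y+w,x-w:x+w],(390,390),interpolation=cv2.INTER_CUBIC))
cv2.imwrite('pics/hold.png',np.hstack(ims))
E
```

```text
[ 0.603  -0.2503  0.0586 49.0969] 0.02063981334261566 [-0.60990117  0.97662211 -1.49182013]
side holder [([0.6032, -0.249, 0.0052], 0.55)]
side pick_cup [([0.5975, -0.2496, 0.0342], 0.43)]
wrist holder [([0.6054, -0.2503, 0.0045], 0.68)]
wrist pick_cup [([0.5992, -0.2485, 0.0411], 0.89)]
```

View pics/hold.png

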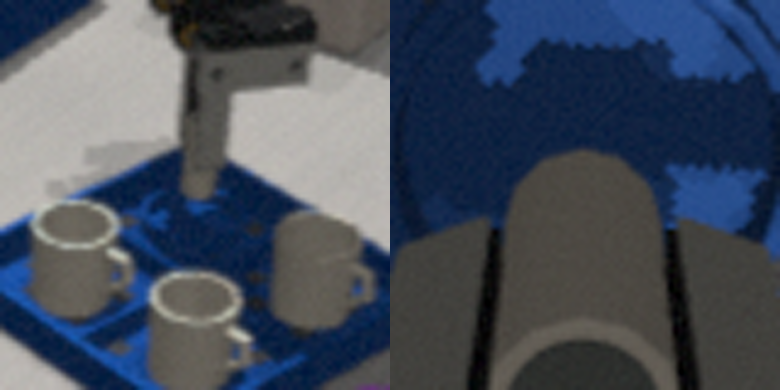

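The cup hangs over the middle of the holder. I'll lower it gently.

Request:
{"method": "carry_out", "body": {
  "commands": [
    [1, [0, 0, 12], [0, 0, 0]],
    [1, [0, 0, 8], [0, 0, 0]],
    [1, [0, 0, 4], [0, 0, 0]],
    [1, [0, 0, 1.5], [0, 0, 0]],
    [1, [0, 0, 0], [0, 0, 0]],
    [1, [0, 0, 0], [0, 0, 0]]
  ]
}}

```text
time_s: 16.2
ee_pos: [0.6031, -0.2505, 0.0332]
eef_rot: [3.141, -0.0, 0.857]
force: [0.1, 0.1, -0.8]
grip_width: 0.0207
grip_force: 15.0
```

Request:
{"method": "carry_out", "body": {
  "commands": [
    [1, [0, 0, 1], [0, 0, 0]],
    [1, [0, 0, 0.8], [0, 0, 0]],
    [1, [0, 0, 0], [0, 0, 0]],
    [1, [0, 0, 0], [0, 0, 0]]
  ]
}}

```text
time_s: 16.7
ee_pos: [0.6029, -0.2504, 0.0311]
eef_rot: [-3.142, -0.0, 0.857]
force: [0.4, -0.4, -1.0]
grip_width: 0.0203
grip_force: 15.0
```

Request:
{"method": "carry_out", "body": {
  "commands": [
    [1, [0, 0, 0.5], [0, 0, 0]],
    [1, [0, 0, 0], [0, 0, 0]]
  ]
}}

```text
time_s: 16.95
ee_pos: [0.603, -0.2505, 0.031]
eef_rot: [3.141, -0.0, 0.857]
force: [-1.6, 0.1, 3.1]
grip_width: 0.0205
grip_force: 15.0
```

Request:
{"method": "carry_out", "body": {
  "commands": [
    [1, [0, 0, 0.5], [0, 0, 0]],
    [1, [0, 0, 0], [0, 0, 0]]
  ]
}}

```text
time_s: 17.2
ee_pos: [0.6031, -0.2505, 0.031]
eef_rot: [3.141, -0.0, 0.857]
force: [-3.5, 1.4, 8.5]
grip_width: 0.0204
grip_force: 15.0
```

Contact: the upward force is 8.5 N. I'll ease off, release and withdraw.

Request:
{"method": "carry_out", "body": {
  "commands": [
    [1, [0, 0, -0.6], [0, 0, 0]],
    [0.72, [0, 0, 0], [0, 0, 0]],
    [0.7, [0, 0, 0], [0, 0, 0]],
    [0.7, [0, 0, 0], [0, 0, 0]],
    [0.7, [0, 0, -10], [0, 0, 0]],
    [0.7, [0, 0, -20], [0, 0, 0]],
    [0.7, [0, 0, -30], [0, 0, 0]],
    [0.7, [0, 0, -40], [0, 0, 0]],
    [0.7, [0, 0, -40], [0, 0, 0]],
    [0.7, [-30, 0, -20], [0, 0, 0]]
  ],
  "squeeze": 3
}}

```text
time_s: 18.45
ee_pos: [0.5843, -0.2725, 0.195]
eef_rot: [3.137, -0.001, 0.859]
force: [-0.5, 0.3, 0.5]
grip_width: 0.0281
grip_force: 0.0
```

```bash
python3 - <<'E'
from h import *
h=here();print(np.round(h,4),ctrl.get_obs()['grip_width'],ctrl.get_obs()['force'])
for c in('side','top'):
  D=ctrl.camera(c)
  for t in('holder','pick_cup','mug0','tumbler','shaker','lid_peg'):
    print(c,t,[(np.round(r['at'],4).tolist(),round(r['score'],2)) for r in ctrl.place_of(t,c)][:4])
  if c=='side': cv2.imwrite('pics/end.png',cv2.resize(D['img'][120:270,190:390],(800,600),interpolation=cv2.INTER_CUBIC))
E
```

```text
[ 0.5843 -0.2725  0.195  49.2197] 0.02806483420321566 [-0.45283952  0.26535376  0.52413813]
side holder [([0.6006, -0.2503, 0.0055], 0.64)]
side pick_cup [([0.6014, -0.2508, 0.0055], 0.55)]
side mug0 [([0.4979, -0.2256, 0.0051], 0.74), ([0.6302, -0.1367, 0.0099], 0.68), ([0.5274, -0.1169, 0.0062], 0.65)]
side tumbler [([0.7376, 0.0843, -0.0034], 0.89)]
side shaker [([0.4235, 0.4069, 0.0016], 0.91)]
side lid_peg [([0.4027, 0.2955, 0.1102], 0.78), ([0.3109, -0.0844, 0.1108], 0.65), ([0.6245, 0.2132, 0.1065], 0.61), ([0.582, 0.329, 0.1112], 0.57)]
top holder [([0.6052, -0.2531, 0.0053], 0.66)]
top pick_cup [([0.6026, -0.2526, 0.0078], 0.46)]
top mug0 [([0.6229, -0.137, 0.003], 0.66)]
top tumbler [([0.7354, 0.0779, -0.0011], 0.66)]
top shaker [([0.4278, 0.4092, 0.0021], 0.74)]
top lid_peg [([0.5803, 0.325, 0.1054], 0.96), ([0.3999, 0.2951, 0.1103], 0.79), ([0.6288, 0.2111, 0.1077], 0.7), ([0.3112, -0.0834, 0.1109], 0.66)]
```

View pics/end.png

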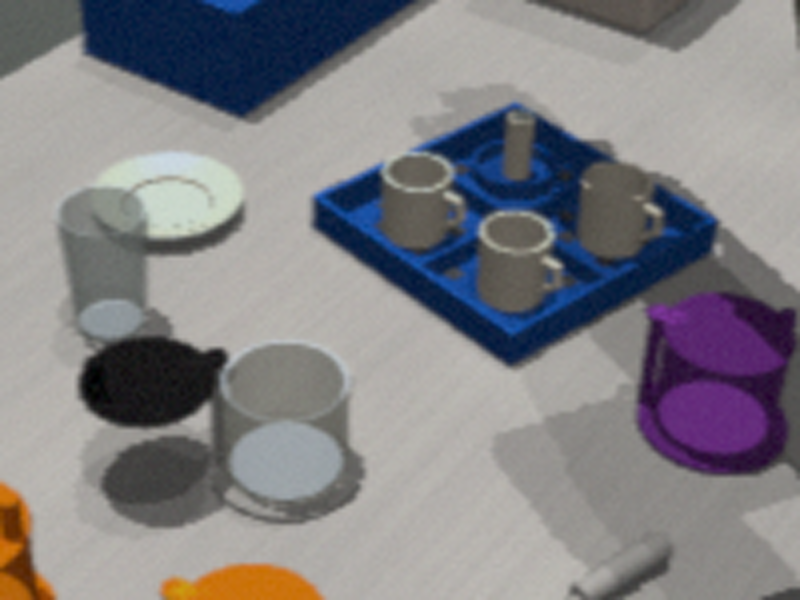

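The cup stands upright in the holder at (520,145). The jar is open at (285,390) with its lid clear at (150,380), and the mugs and tumbler stand where they were.

```bash
python3 -c "
from station import ctrl
print(ctrl.hand_in())"
```

```text
the job is handed in; nothing more can be done
None
```

The toothpick cup stands upright in the rack's round holder, set down gently; the jar is open with its lid swung clear, the mugs, tumbler and shaker are unmoved, and the job was handed in at about 18.5 s.

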